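# Draw the sample carrier out of the plasma cleaner with the hook puller

## Task

Take the hook puller by its handle, drop its hook into the eye of the carrier in the plasma cleaner, and with it draw the carrier gently out along the rail against the sprung stop until the side catch holds it there. Then unhook and lay the puller back in its rest. Only the puller may touch the carrier; keep its chip trays in it, never yank, and leave everything else on the bench alone.

Things in the scene. Friction and masses are not known exactly. Their poses are not given: they have to be found in the camera images.
- cleaner: White bench plasma cleaner, 190 deep, 170 wide, 172 high, door swung back, its mouth (84 wide, 65 high) open onto an aluminium docking rail 270 long, 112 wide, its running surface 40 above the table. Fixed. Origin: centre line of the mouth at table level; x points into the chamber (out along the rail is -x), z up.
- rail_mouth (a point): Running surface of the rail at the mouth, centre line. White guides 7 high keep the carrier straight (1.5 play a side). What the hook feels on the way out: 0.5 to 1.5 N of drag, a bump of up to 6 N as the carrier's lug rides onto the catch, then the plungers (see stop_zone).
- rail_end (a point): Outer end of the rail surface, centre line. Inside this end a dark steel catch block, up to 63 above the table and open 31 wide down its middle for eye and hook, is clamped across the rail; its place differs by up to 65 from day to day and is not reported. Two orange sprung plungers on it meet the carrier after 100 to 190 of travel; a steel side catch stands beside them.
- stop_zone (a point): Rail surface in the stretch where the block stands. The plungers push back 1.5 N more per mm; 4 mm into them, at a pull of 7 to 10 N, the catch closes behind the lug; they bottom at 10 mm, about 17 N, and then the force shoots up. Over 20 N between hook and carrier harms it. Eased off, a caught carrier is pushed back up to 6 mm onto the catch and stays; an uncaught one is pushed off.
- eye (a point): Centre of the pull eye of the carrier: a steel ring lying level, 14 inside and 22 outside diameter, of 4 thick wire, its centre 14 in front of the carrier's front wall and 12 above the carrier's underside. At the start it stands 12 to 30 outside the mouth, 52 above the table. -x is out along the rail, z up.
- carrier: Aluminium sample carrier, 116 long, 60 wide, 20 high, loose between the guides of the rail and at first inside the chamber but for its eye; mass 0.2 to 0.35 kg. A small lug on each side near the front is what the catch closes behind. Origin: middle of its underside; x points into the chamber, z up.
- chip_tray_a: square two-inch chip tray, 51x51x8, lying loose in the front pocket of the carrier; origin under its middle
- chip_tray_b: square two-inch chip tray, 51x51x8, lying loose in the rear pocket of the carrier; origin under its middle
- handle (a point): Middle of the blue handle of the hook puller, a loose tool of 0.14 kg; the handle is 100 long, 14 wide, 20 high, with a 6 steel rod going on from its front end and turned down at 150 in front of this point. x points along the rod to the hook, z up as the tool lies in its rest.
- tip (a point): Centre of the rounded lower end (radius 3) of the puller's down-turned hook: 150 in front of the handle's middle and 42 below it; the down-turned part is 6 thick, straight for the lowest 33. Axes as the handle's.
- seat (a point): Where the handle's middle lies in the puller's rest, 60 above the table. The rest is a fixed grey stand with two forked posts, 8 thick and 34 wide, their middles 37 before and behind this point, 66 clear between them, 70 high at the flared lips; the forks are 18 wide and the handle stands 10 deep in them. x is the direction in which the rod points, z up.
- petri_a: closed clear petri dish, 90 across, 16 high, to be left alone; origin under its middle
- vial_a: capped vial with pink contents, 24 across, 48 high, to be left alone; origin under its middle
- vial_c: capped vial with a blue cap and amber contents, 28 across, 52 high, to be left alone; origin under its middle
- tweezers_a: fine steel tweezers, 125 long, to be left alone; origin under their middle
- parts_dish: pressed steel dish of small screws, 75 across, 20 high, to be left alone; origin under its middle
- filter_cassette_a: grey-white round filter cassette, 49 across, 33 high, to be left alone; origin under its middle
Things that resemble listed ones, but are neither listed nor needed, are in the scene too. What is meant by the part that bears seat is not red, and is the larger of those in its own colour.

How it is judged:
By the outcome, as a careful person would: the job done as asked, in the order asked, and still so for the second after the job is handed in, with the robot touching nothing.
It also fails if it takes over 48 s, if anything falls off the work surface, if the arm or the gripper's body presses on something with over 40 N, if the wrist force passes 120 N, or if a joint passes its speed limit or range.

## Robot

A 6-joint arm with a two-finger parallel gripper is mounted at the origin on a cart in front of the work surface, level with it; the furniture and walls round the work are solid. World frame = base frame: x ahead of the robot, y to its left, z up, the work surface at z = 0. Lengths are in mm, angles in rad, forces in N, time in s.
With the tool pointing down it reaches from about 300 to 775 mm from the base axis. Payload 14.6 kg.
Tool frame: the origin (TCP) lies where the fingers leave the gripper's body, on its centre line; the fingertips stand 97 mm ahead of it and the grasp point (between the pads) lies ahead of it (grip_depth is the z of the grasp point in the tool frame, in mm); z points along the fingers, y is the line along which they close (so a half turn about z gives the same grasp; the last joint's range is limited). The gripper opens to 94 mm and grips with 3 to 60 N. Pads are 16 mm wide; open, the fingers measure 119 mm over their backs; the gripper's body (75 mm by 177 mm) begins 78 mm behind the grasp point.
Start: joints at [-1.344, 0.3, 1.521, -0, 1.321, -0.067], TCP at [159.269, -526.425, 302.646] pointing down, gripper open.
Joint ranges: [-3.03, 3.03], [-0.79, 2.21], [0.23, 2.52], [-1.04, 4.18], [0, 3.07], [-2.55, 2.55]. Speed limits (rad/s): [2.22, 2.22, 2.57, 3.14, 3.14, 3.14].

## Interface

Orientations are given as [roll, pitch, yaw] about the fixed x, y, z axes, in that order (R = Rz(yaw) Ry(pitch) Rx(roll)).
In Python, from cell import read_state, camera, sign_off, regions_of, spot_point, grip_depth gives the robot as it stands. The module is installed in compiled form; this text tells all that it offers.
- The arm moves only by the tool send_rows, never from a script. Its argument "series" is a list of rows, each a list of 3 entries, a list of its own where there are three numbers: the shift along the world's x, y, z in mm, then the turn about the world's z in degrees, then the closure, from -1 (fully open) to 1 (shut), so that 0 is half open. A call has 1 to 12 rows; each row shifts and turns the commanded pose from where the row before left it; what a row does not reach is not made up. A row lasts 1/10 s, in which the tool goes at most 50 mm and 8.59 degrees, less where a joint would pass 70% of its speed; a pose out of reach is approached as far as the arm can. A call is refused whole if a number of a shift passes 50 or a number of a turn 8.59, either way. A call with a gripper value outside its range is refused whole. The fingers move at their own pace and stop on an object; "squeeze" is the grip in N (left out, the last holds). Time passes only in rows, so rows that do not move let the fingers close. It gives the time, the measured TCP pose, the force, the opening and the grip force at its end, in the units of the state.
- read_state(): the state, without advancing time (a new reading comes with each control period).
- camera(name): name is "side" or "top" or "wrist"; returns a dict with "color" (420x560x3 uint8, blue, green, red), "fx", "fy", "cx", "cy" (pixels), "camera_from_world" (4x4, takes a point from world to camera coordinates). Camera axes: x right, y down, z forward; pixel columns grow to the right and rows downward; lengths in mm; the calibration is good to about 2 mm. A picture is of the moment at which its call begins. There is no depth.
- sign_off(): hands the job in; it is judged then, once.
Trained networks look in a picture, given as the dict that the camera call returned (one of the last four; its "shot" number tells which), for a name from the list of things; names that differ only in an ending like _2 or _b are one class to them, and where a whole thing is asked for, a point or a joint stands for the part that bears it (a point fixed in the world has none). Each returns a list of dicts, best first, with "confidence" (0 to 1); they miss things now and then, are a little off and sometimes report something else, mostly with a low value. They report only what shows in the picture. A call takes as long as a camera call. They do not tell look-alikes from the thing itself.
- regions_of(thing, picture): "mask" (420x560 bool, what is visible of it).
- spot_point(thing, picture): "point" ([x, y, z] in mm, in the coordinates of the camera as it stood for that picture, good to about 4 mm: a listed point, or the origin of a listed thing).
The state is a dict: "clock": time; "joints": joint angles; "qd": joint speeds; "effort": joint torques, N m; "eef_pos": TCP position; "eef_rot": TCP orientation; "wrist_force": force on the tool from outside, world axes, zero at the start; "moment": the same for the moment, N m; "finger_gap": finger opening in mm; "finger_force": force on a finger pad.
Only numpy, scipy, OpenCV 4.12 (cv2) and the standard library are available. Lean on these libraries where they do the work, as an engineer would, in place of code of your own. Each camera call takes 0.05 s, during which the arm holds its last target. There are 200 camera calls.

## Working session

There is one attempt and no reset: what is moved stays moved. The work goes in short steps, Python scripts to look and compute and a tool call to move; the robot and the scene stay as the last step left them, time stands still between calls to the robot, and variables do not carry over. Pictures are saved under pics/ and viewed, at most 12 in all, crops included, and the job is handed in when it is done.

Besides the shell and the picture viewer there is one more tool, called after "Call:" as name(argument=value, ...), one argument or row to a line, values as JSON. send_rows: Moves the arm, as the interface text tells. Its arguments: {"type":"object","properties":{"series":{"type":"array"},"squeeze":{"type":"number"}},"required":["series"]}

```bash
mkdir -p pics; cat > h.py <<'E'
import numpy as np, cv2
from cell import *
def w(pic,p):
    T=np.linalg.inv(pic["camera_from_world"]); return T[:3,:3]@np.array(p)+T[:3,3]
def px(pic,p):
    q=pic["camera_from_world"]; c=q[:3,:3]@np.array(p)+q[:3,3]; return np.array([pic["fx"]*c[0]/c[2]+pic["cx"],pic["fy"]*c[1]/c[2]+pic["cy"]])
def onz(pic,u,v,z):
    T=np.linalg.inv(pic["camera_from_world"]); d=T[:3,:3]@np.array([(u-pic["cx"])/pic["fx"],(v-pic["cy"])/pic["fy"],1]); o=T[:3,3]; return o+d*(z-o[2])/d[2]
E
python3 - <<'E'
from h import *
print(grip_depth, {k:np.round(v,3) for k,v in read_state().items()})
ps=[]
for n in ("top","side"):
    p=camera(n); ps.append(p["color"])
    for t in ("seat","handle","tip","eye","rail_mouth","rail_end","stop_zone","cleaner","carrier"):
        print(n,t,[(round(r["confidence"],2),np.round(w(p,r["point"])).tolist(),np.round(px(p,w(p,r["point"]))).tolist()) for r in spot_point(t,p)[:4]])
cv2.imwrite("pics/top.png",cv2.resize(ps[0],(800,600))); cv2.imwrite("pics/side.png",cv2.resize(ps[1],(800,600)))
E
```

```text
78.39999999999999 {'clock': np.float64(0.0), 'joints': array([-1.344,  0.3  ,  1.522, -0.   ,  1.321, -0.067]), 'qd': array([ 0.002, -0.002,  0.   , -0.001, -0.001, -0.   ]), 'effort': array([-0.0000e+00, -5.3181e+01, -3.5274e+01,  7.1000e-02,  2.4000e-02,
       -0.0000e+00]), 'eef_pos': array([ 159.237, -526.281,  302.092]), 'eef_rot': array([-3.14 , -0.   ,  0.294]), 'wrist_force': array([-0.027, -0.472, -0.548]), 'moment': array([-0.025, -0.006, -0.056]), 'finger_force': np.float64(0.0), 'finger_gap': np.float64(93.746)}
top seat [(0.75, [423.0, -176.0, 58.0], [359.0, 214.0]), (0.61, [541.0, -153.0, 43.0], [330.0, 187.0]), (0.56, [354.0, 45.0, 43.0], [305.0, 273.0])]
top handle [(0.59, [425.0, -174.0, 57.0], [358.0, 214.0])]
top tip [(0.59, [406.0, -26.0, 15.0], [316.0, 248.0])]
top eye [(0.61, [548.0, 275.0, 50.0], [200.0, 253.0])]
top rail_mouth [(0.85, [548.0, 298.0, 39.0], [193.0, 258.0])]
top rail_end [(0.6, [546.0, 29.0, 39.0], [276.0, 214.0])]
top stop_zone [(0.9, [545.0, 106.0, 34.0], [253.0, 228.0])]
top cleaner [(0.85, [550.0, 297.0, -1.0], [195.0, 261.0]), (0.57, [758.
[... 250 characters left out ...]
411.0, -27.0, 19.0], [204.0, 225.0]), (0.62, [544.0, -158.0, 41.0], [241.0, 285.0])]
side handle [(0.82, [419.0, -179.0, 60.0], [180.0, 278.0])]
side tip [(0.69, [411.0, -30.0, 16.0], [203.0, 226.0])]
side eye [(0.61, [549.0, 273.0, 48.0], [289.0, 134.0])]
side rail_mouth [(0.71, [551.0, 298.0, 38.0], [292.0, 129.0]), (0.29, [422.0, -178.0, 58.0], [182.0, 278.0])]
side rail_end [(0.74, [643.0, -319.0, -4.0], [268.0, 380.0]), (0.59, [541.0, 28.0, 38.0], [263.0, 212.0])]
side stop_zone [(0.85, [549.0, 108.0, 38.0], [274.0, 186.0])]
side cleaner [(0.77, [554.0, 295.0, 0.0], [293.0, 140.0]), (0.53, [409.0, -31.0, 16.0], [202.0, 227.0])]
side carrier [(0.71, [556.0, 344.0, 43.0], [298.0, 116.0])]
```

View pics/top.png

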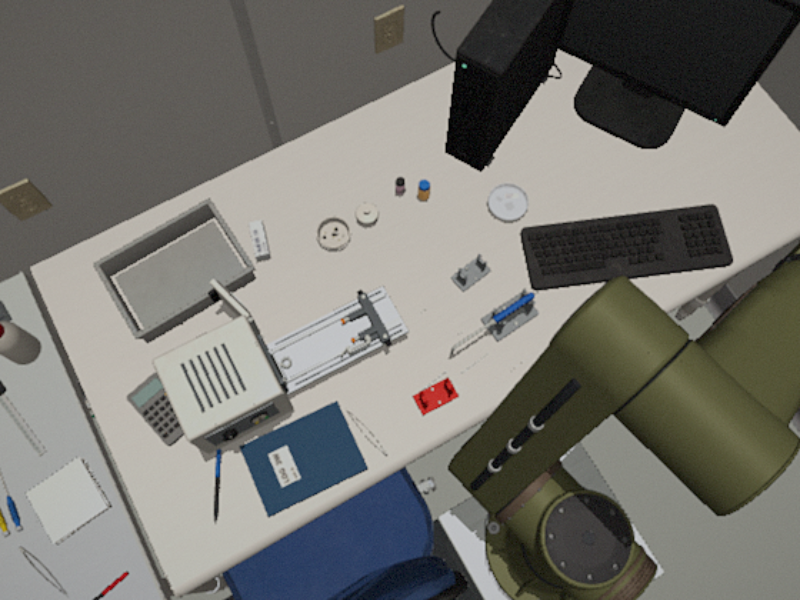

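View pics/side.png

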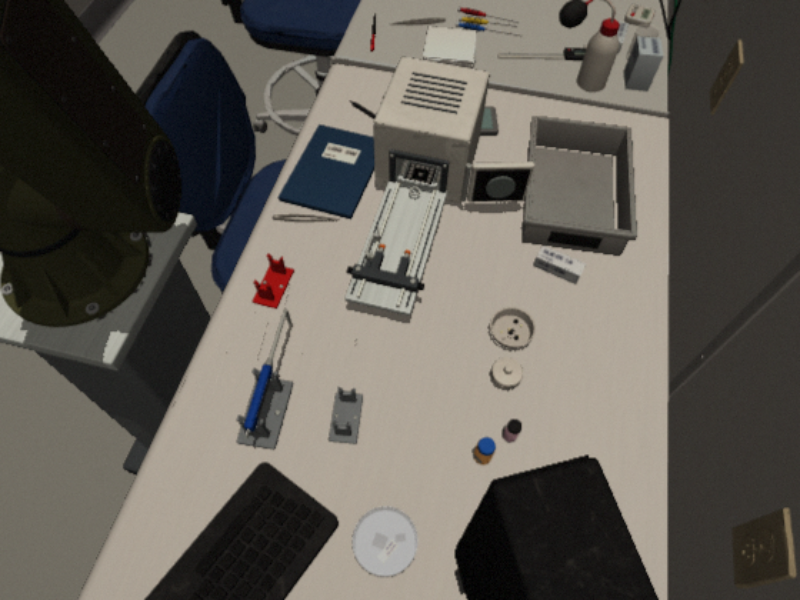

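Top view (800 px): three rests could be "the rest". The large grey one at (512,312) carries the blue puller, with its hook at (453,352). There is a smaller grey one at (471,272) and a red one at (436,396). By the description it is the large grey one, at about (423,-177). Rail and cleaner sit at (330,340), with the eye at (286,362) and the catch block at (373,318). I'll check the choice with a close wrist view.

Call:
send_rows(
  series=[
    [[26, 35, -5], 7.9, -0.3],
    [[26, 35, -5], 7.9, -0.3],
    [[26, 35, -5], 7.9, -0.3],
    [[26, 35, -5], 7.9, -0.3],
    [[26, 35, -5], 7.9, -0.3],
    [[26, 35, -5], 7.9, -0.3],
    [[26, 35, -5], 7.9, -0.3],
    [[26, 35, -5], 7.9, -0.3],
    [[26, 35, -5], 7.9, -0.3],
    [[26, 35, -5], 7.9, -0.3],
    [[0, 0, 0], 0, -0.3],
    [[0, 0, 0], 0, -0.3],
  ],
  squeeze=30,
)

```text
clock: 2.2
eef_pos: [419.5, -176.0, 252.6]
eef_rot: [-3.141, -0.0, 1.673]
wrist_force: [0.4, -0.2, 0.5]
finger_gap: 60.9
finger_force: 0.0
```

```bash
python3 - <<'E'
from h import *
s=read_state(); print(s["clock"],s["eef_pos"].round(1),np.degrees(s["eef_rot"]).round(2),s["finger_gap"])
p=camera("wrist"); q=camera("side")
for n,c in(("w",p),("s",q)):
  for t in ("handle","tip","seat"):
    print(n,t,[(round(r["confidence"],2),w(c,r["point"]).round(1).tolist(),px(c,w(c,r["point"])).round().tolist()) for r in spot_point(t,c)[:3]])
m=regions_of("handle",p); print(len(m))
b=p["color"].astype(int); bl=((b[...,0]>b[...,2]+50)&(b[...,0]>b[...,1]+20)).astype(np.uint8)
n,l,st,ce=cv2.connectedComponentsWithStats(bl); i=1+st[1:,4].argmax(); ys,xs=np.where(l==i)
r=cv2.minAreaRect(np.c_[xs,ys].astype(np.float32)); P=cv2.boxPoints(r); print(r,[onz(p,*a,70).round(1).tolist() for a in P], onz(p,*r[0],70))
cv2.imwrite("pics/w1.png",cv2.resize(p["color"],(800,600)))
E
```

```text
2.2 [ 419.5 -176.   252.6] [-179.98   -0.     95.88] 60.85817208218083
w handle [(0.81, [419.0, -179.2, 61.2], [284.0, 208.0])]
w tip []
w seat [(0.97, [419.8, -175.4, 58.8], [285.0, 203.0]), (0.73, [541.9, -156.6, 41.4], [440.0, 190.0]), (0.65, [418.7, -174.1, 62.9], [284.0, 202.0])]
s handle [(0.53, [419.9, -177.5, 59.3], [181.0, 277.0]), (0.27, [549.6, 295.9, 38.9], [291.0, 130.0])]
s tip []
s seat [(0.83, [544.7, -158.1, 39.4], [242.0, 286.0]), (0.83, [353.5, 45.9, 48.8], [189.0, 188.0]), (0.82, [423.4, -179.9, 61.4], [182.0, 278.0])]
1
((283.42523193359375, 205.9674530029297), (17.56769371032715, 128.3350372314453), 1.7357046604156494) [[415.4, -225.8, 70.0], [408.8, -129.3, 70.0], [421.1, -128.4, 70.0], [428.8, -224.9, 70.0]] [ 418.36368357 -174.97837597   70.        ]
```

View pics/w1.png

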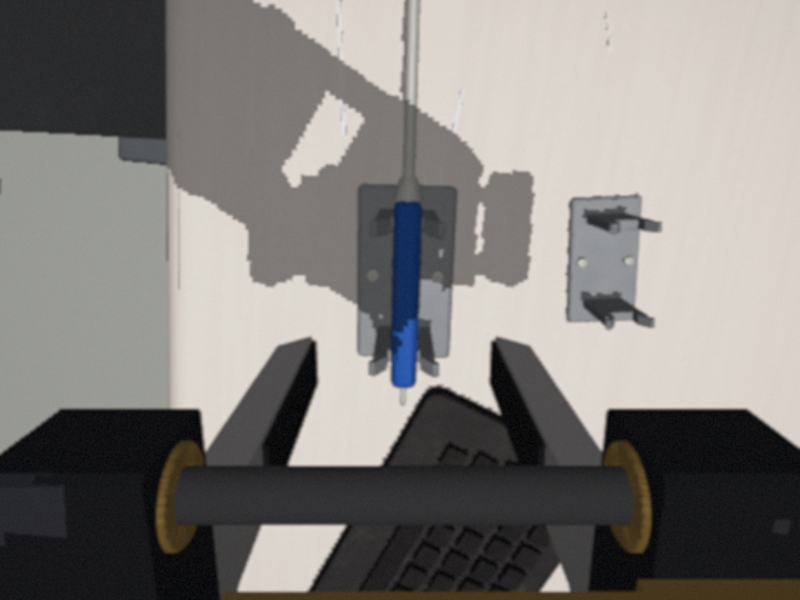

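The wrist view shows the blue handle in the larger grey rest at (405,290), centred between the fingers. The smaller grey rest is at (604,258). Handle middle is about (418.5,-177), yaw 94.2°, so I'll go down and grip.

Call:
send_rows(
  series=[
    [[-1, -1, -35], -1.7, -0.3],
    [[0, 0, -35], 0, -0.3],
    [[0, 0, -25], 0, -0.3],
    [[0, 0, -16], 0, -0.3],
    [[0, 0, 0], 0, -0.3],
    [[0, 0, 0], 0, 1],
    [[0, 0, 0], 0, 1],
    [[0, 0, 0], 0, 1],
    [[0, 0, 0], 0, 1],
    [[0, 0, 0], 0, 1],
    [[0, 0, 0], 0, 1],
    [[0, 0, 0], 0, 1],
  ],
  squeeze=60,
)

```text
clock: 3.85
eef_pos: [418.5, -177.5, 141.8]
eef_rot: [3.141, 0.0, 1.643]
wrist_force: [0.7, 0.9, 0.4]
finger_gap: 13.6
finger_force: 60.0
```

Call:
send_rows(
  series=[
    [[0, 0, 10], 0, 1],
    [[0, 0, 25], 0, 1],
    [[0, 0, 40], 0, 1],
    [[10, 30, 0], -0.6, 1],
    [[16, 38, 0], -0.7, 1],
    [[16, 38, 0], -0.7, 1],
    [[16, 38, 0], -0.7, 1],
    [[17, 38, 0], -0.7, 1],
    [[17, 38, 0], -0.7, 1],
    [[17, 38, 0], -0.7, 1],
    [[17, 34, 0], -0.6, 1],
    [[0, 0, 0], 0, 1],
  ],
)

```text
clock: 5.05
eef_pos: [545.0, 117.8, 216.2]
eef_rot: [-3.141, -0.0, 1.552]
wrist_force: [-0.3, 0.0, -2.1]
finger_gap: 13.7
finger_force: 60.0
```

```bash
python3 - <<'E'
from h import *
s=read_state(); print(s["clock"],s["eef_pos"].round(1),np.degrees(s["eef_rot"]).round(2),s["finger_gap"],s["wrist_force"])
im={}
for n in("wrist","side","top"):
  c=camera(n); im[n]=c
  for t in ("handle","tip","eye","rail_mouth","rail_end"):
    print(n,t,[(round(r["confidence"],2),w(c,r["point"]).round(1).tolist(),px(c,w(c,r["point"])).round().tolist()) for r in spot_point(t,c)[:2]])
s=im["side"]["color"][90:240,220:360]; 
cv2.imwrite("pics/w2.png",np.hstack([cv2.resize(im["wrist"]["color"],(400,300)),cv2.resize(s,(322,300)) if 0 else cv2.resize(s,(400,300))]))
E
```

```text
5.05 [545.  117.8 216.2] [-1.7998e+02 -2.0000e-02  8.8910e+01] 13.741548202343996 [-0.29614654  0.0111283  -2.07850533]
wrist handle [(0.81, [546.1, 119.2, 136.2], [288.0, 261.0])]
wrist tip []
wrist eye []
wrist rail_mouth []
wrist rail_end [(0.4, [544.2, 118.6, 134.5], [284.0, 261.0])]
side handle [(0.78, [546.8, 111.6, 131.3], [274.0, 161.0])]
side tip []
side eye [(0.43, [546.1, 271.4, 46.5], [288.0, 134.0])]
side rail_mouth [(0.68, [550.9, 298.7, 38.0], [292.0, 129.0])]
side rail_end [(0.96, [541.7, 27.1, 36.0], [263.0, 213.0])]
top handle [(0.58, [543.9, 117.4, 132.5], [248.0, 219.0])]
top tip [(0.71, [545.0, 267.0, 91.9], [201.0, 249.0])]
top eye [(0.73, [757.4, -168.0, -6.5], [297.0, 135.0]), (0.68, [549.2, 117.0, 133.5], [247.0, 217.0])]
top rail_mouth [(0.85, [549.6, 299.3, 40.0], [192.0, 258.0]), (0.55, [763.5, 53.1, -4.7], [235.0, 165.0])]
top rail_end [(0.57, [548.4, 271.9, 53.0], [200.0, 252.0])]
```

View pics/w2.png

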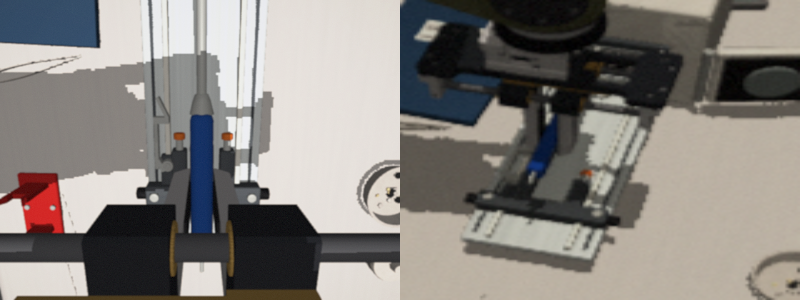

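Wrist half: the handle at (201,170) lies between the orange plungers at (180,135) and (228,135). Side half: the gripper hangs over the rail, and the handle is free of the block. Next I'll look closely at the eye and hook tip.

```bash
python3 - <<'E'
from h import *
out=[]
for n in("top","side"):
  c=camera(n); e=px(c,[548,272,52]); t=px(c,[547.9,267.8,93]); print(n,e,t)
  for d in ([5,0,0],[0,5,0],[0,0,5]): print((px(c,np.array([548,272,52])+d)-e).round(2))
  u,v=np.round(e).astype(int); x0,y0=u-20,v-20; print(x0,y0)
  out.append(cv2.resize(c["color"][y0:y0+40,x0:x0+40],(400,400),interpolation=cv2.INTER_CUBIC))
cv2.imwrite("pics/eye.png",np.hstack(out))
E
```

```text
top [200.49874439 252.51904709] [199.8313233  247.97046987]
[-0.8  -1.49]
[-1.58  0.85]
[-0.24 -0.46]
180 233
side [289.00649059 132.7177299 ] [289.05736528 122.8516906 ]
[1.86 0.35]
[ 0.43 -1.4 ]
[ 0.05 -1.31]
269 113
```

View pics/eye.png

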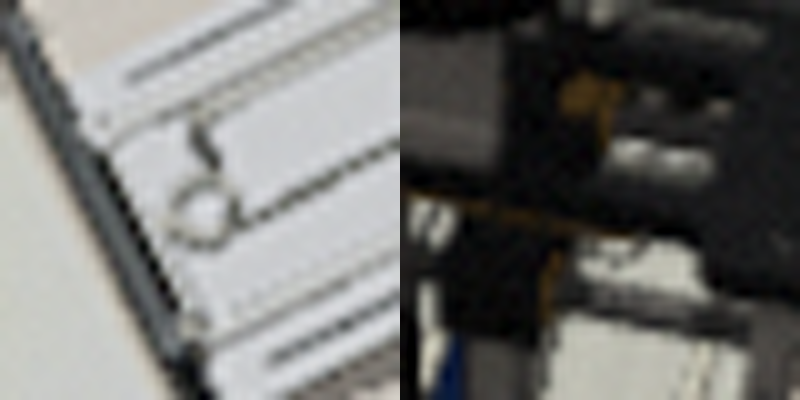

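Top crop: eye ring at (202,213), hook end at (213,165), so they are nearly in line. The side view is blocked by the gripper. I'll lower the hook to just above the ring and compare the two again.

Call:
send_rows(
  series=[
    [[0, 5, -14], 0, 1],
    [[0, 1, -14], 0, 1],
    [[0, 0, 0], 0, 1],
    [[0, 0, 0], 0, 1],
  ],
)

```text
clock: 6.45
eef_pos: [544.1, 120.6, 188.0]
eef_rot: [-3.14, 0.0, 1.549]
wrist_force: [-0.8, 0.9, -0.7]
finger_gap: 13.7
finger_force: 60.0
```

```bash
python3 - <<'E'
from h import *
s=read_state(); P=s["eef_pos"]; print(s["clock"],P.round(1),np.degrees(s["eef_rot"]).round(2),s["wrist_force"].round(1))
y=s["eef_rot"][2]; T=P+np.array([150*np.cos(y),150*np.sin(y),-123.8]); print("tip",T.round(1))
a=np.mean([camera("top")["color"].astype(float) for _ in range(3)],0)
c=camera("top"); 
for t in("tip","eye"): print(t,[(round(r["confidence"],2),w(c,r["point"]).round(1).tolist()) for r in spot_point(t,c)[:2]])
x0,y0=185,235
im=cv2.resize(np.uint8((a+0)[y0:y0+30,x0:x0+30]),(600,600),interpolation=cv2.INTER_CUBIC)
def m(p): return tuple(int(k) for k in (px(c,p)-[x0,y0]+.5)*20)
for q,col in((T,(0,0,255)),(T+[0,0,42],(0,255,0)),([548,274,52],(255,0,0))): print(m(q)); cv2.circle(im,m(q),3,col,-1)
cv2.imwrite("pics/eye2.png",im)
E
```

```text
6.45 [544.1 120.6 188. ] [-1.7992e+02  1.0000e-02  8.8740e+01] [-0.8  0.9 -0.7]
tip [547.4 270.6  64.2]
tip [(0.61, [542.4, 271.0, 62.9])]
eye [(0.5, [547.4, 273.7, 50.0])]
(318, 336)
(276, 256)
(307, 367)
```

View pics/eye2.png

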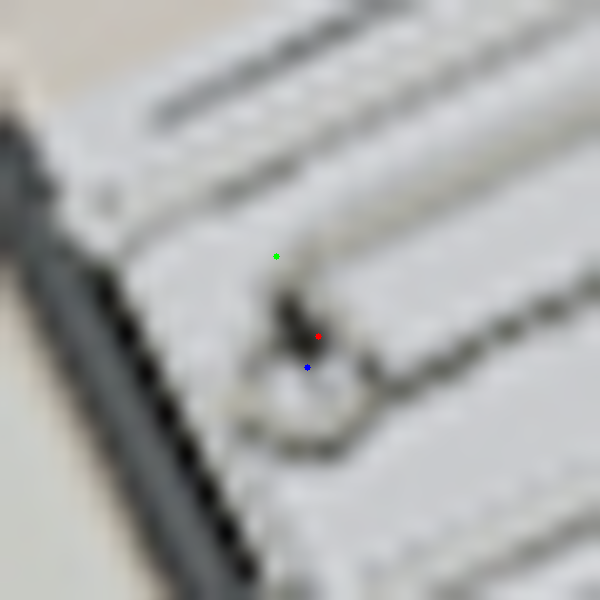

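The top crop shows the ring around (310,380) and the dark hook end at (303,345), so the tip must go about 1 mm in -x and 2.6 mm in +y. Then I'll lower it gently while watching the force.

Call:
send_rows(
  series=[
    [[-1, 2.6, 0], 0, 1],
    [[0, 0, -3], 0, 1],
    [[0, 0, -3], 0, 1],
    [[0, 0, -1.5], 0, 1],
    [[0, 0, -1.5], 0, 1],
    [[0, 0, -1], 0, 1],
    [[0, 0, 0], 0, 1],
  ],
)

```text
clock: 7.45
eef_pos: [543.3, 123.1, 178.5]
eef_rot: [-3.141, 0.0, 1.549]
wrist_force: [-0.4, -0.7, -2.0]
finger_gap: 13.6
finger_force: 60.0
```

Call:
send_rows(
  series=[
    [[0, 0, -1.5], 0, 1],
    [[0, 0, -2], 0, 1],
    [[0, 0, -2], 0, 1],
    [[0, 0, -2], 0, 1],
    [[0, 0, 0], 0, 1],
  ],
)

```text
clock: 7.95
eef_pos: [543.2, 123.1, 170.8]
eef_rot: [-3.141, 0.0, 1.549]
wrist_force: [0.4, -0.2, -0.9]
finger_gap: 13.5
finger_force: 60.0
```

```bash
python3 - <<'E'
from h import *
s=read_state(); P=s["eef_pos"]; print(s["clock"],P.round(1),np.degrees(s["eef_rot"]).round(2),s["wrist_force"].round(1))
y=s["eef_rot"][2]; T=P+np.array([150*np.cos(y),150*np.sin(y),-123.8]); print("tip",T.round(1))
a=np.mean([camera("top")["color"].astype(float) for _ in range(3)],0)
im=cv2.resize(np.uint8(a[235:265,185:215]),(500,500),interpolation=cv2.INTER_CUBIC)
cv2.imwrite("pics/eye3.png",im)
E
```

```text
7.95 [543.2 123.1 170.8] [-1.7998e+02  1.0000e-02  8.8730e+01] [ 0.4 -0.2 -0.9]
tip [546.5 273.1  47. ]
```

View pics/eye3.png

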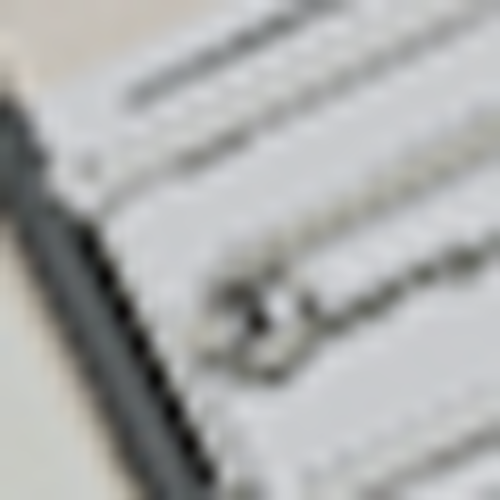

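The hook end at (262,318) is inside the ring at (255,325), with no contact force. Starting the gentle pull.

Call:
send_rows(
  series=[
    [[0, -1, 0], 0, 1],
    [[0, -1, 0], 0, 1],
    [[0, -1.5, 0], 0, 1],
    [[0, -2, 0], 0, 1],
    [[0, -2, 0], 0, 1],
    [[-0.1, -3, 0], 0, 1],
    [[-0.1, -4, 0], 0, 1],
    [[-0.1, -4, 0], 0, 1],
    [[-0.1, -4, 0], 0, 1],
    [[-0.1, -4, 0], 0, 1],
    [[-0.1, -4, 0], 0, 1],
  ],
)

```text
clock: 9.2
eef_pos: [542.7, 92.3, 171.1]
eef_rot: [-3.142, 0.0, 1.549]
wrist_force: [0.8, 0.1, -1.6]
finger_gap: 13.4
finger_force: 60.0
```

```bash
python3 - <<'E'
from h import *
s=read_state(); P=s["eef_pos"]; print(s["clock"],P.round(1),np.degrees(s["eef_rot"]).round(2),s["wrist_force"].round(1),s["moment"].round(2))
for n in("top","side"):
  c=camera(n)
  for t in("tip","eye","carrier","handle"): print(n,t,[(round(r["confidence"],2),w(c,r["point"]).round(1).tolist()) for r in spot_point(t,c)[:2]])
E
```

```text
9.2 [542.7  92.3 171.1] [-180.      0.     88.73] [ 0.8  0.1 -1.6] [ 0.09 -0.1   0.03]
top tip [(0.67, [544.1, 103.7, 33.6]), (0.53, [541.7, 241.5, 44.0])]
top eye [(0.6, [544.7, 245.5, 51.3]), (0.47, [641.5, -311.1, -3.3])]
top carrier [(0.33, [551.8, 293.5, -2.1])]
top handle [(0.56, [549.2, 99.2, 88.8])]
side tip [(0.37, [549.5, 246.1, 51.2]), (0.31, [544.0, 31.8, 40.5])]
side eye [(0.6, [552.3, 297.5, 36.7]), (0.49, [546.7, 246.6, 48.4])]
side carrier []
side handle [(0.49, [422.2, -180.0, 61.2]), (0.45, [544.8, 91.1, 86.6])]
```

Call:
send_rows(
  series=[
    [[-0.1, -4, 0], 0, 1],
    [[-0.1, -5, 0], 0, 1],
    [[-0.1, -5, 0], 0, 1],
    [[-0.1, -5, 0], 0, 1],
    [[-0.1, -5, 0], 0, 1],
    [[-0.1, -5, 0], 0, 1],
    [[-0.1, -5, 0], 0, 1],
    [[-0.1, -5, 0], 0, 1],
    [[-0.1, -5, 0], 0, 1],
    [[-0.1, -5, 0], 0, 1],
    [[-0.1, -4, 0], 0, 1],
    [[0, -3, 0], 0, 1],
  ],
)

```text
clock: 10.9
eef_pos: [541.6, 36.3, 171.2]
eef_rot: [3.142, 0.0, 1.549]
wrist_force: [-0.7, 1.0, -1.4]
finger_gap: 13.6
finger_force: 60.0
```

```bash
python3 - <<'E'
from h import *
s=read_state(); P=s["eef_pos"]; print(s["clock"],P.round(1),np.degrees(s["eef_rot"]).round(2),s["wrist_force"].round(1),s["moment"].round(2))
q=camera("wrist");c=camera("top")
for n,c in (("w",q),("t",c)):
  for t in("tip","eye","carrier","handle","stop_zone"): print(n,t,[(round(r["confidence"],2),w(c,r["point"]).round(1).tolist()) for r in spot_point(t,c)[:2]])
a=q["color"].astype(int); o=((a[...,2]>180)&(a[...,0]<110)&(a[...,1]<160)).astype(np.uint8)
n,l,st,ce=cv2.connectedComponentsWithStats(o)
for i in range(1,n):
  if st[i,4]>8: print(ce[i].round(),st[i],onz(q,*ce[i],52).round(1))
x=np.hstack([q["color"],c["color"][180:285,170:310].repeat(4,0).repeat(4,1)]) ; cv2.imwrite("pics/p4.png",cv2.resize(x,(800,300)))
E
```

```text
10.9 [541.6  36.3 171.2] [180.     0.    88.73] [-0.7  1.  -1.4] [ 0.09 -0.06  0.  ]
w tip []
w eye []
w carrier []
w handle [(0.98, [538.5, 38.7, 91.1])]
w stop_zone [(0.68, [542.8, 108.0, 37.5])]
t tip [(0.47, [540.0, 189.9, 44.6])]
t eye [(0.63, [545.0, 189.9, 51.0])]
t carrier [(0.8, [541.6, 264.4, 39.9])]
t handle [(0.73, [546.1, 290.0, 42.9]), (0.61, [544.2, 41.4, 87.6])]
t stop_zone [(0.83, [547.5, 103.6, 36.1]), (0.71, [356.8, 200.8, 1.1])]
[242.  49.] [234  44  19  12 203] [522.2 135.5  52. ]
[334.  50.] [325  44  19  12 208] [568.  134.3  52. ]
[ 31. 261.] [ 10 253  34  14 317] [394.7  24.4  52. ]
```

View pics/p4.png

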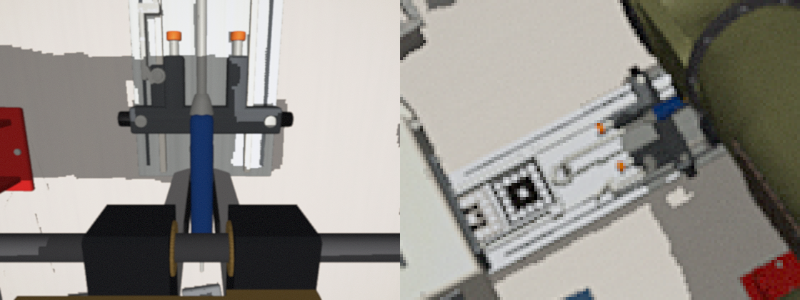

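Wrist half: plungers at (174,36) and (238,36), faces near y = 138. Top half: the carrier is halfway out with its trays in place and the eye on the hook at (565,172). About 65 mm remain to the plungers.

Call:
send_rows(
  series=[
    [[0, -3, 0], 0, 1],
    [[-0.1, -4, 0], 0, 1],
    [[-0.1, -5, 0], 0, 1],
    [[-0.1, -5, 0], 0, 1],
    [[-0.1, -5, 0], 0, 1],
    [[-0.1, -5, 0], 0, 1],
    [[-0.1, -5, 0], 0, 1],
    [[-0.1, -4, 0], 0, 1],
    [[-0.1, -4, 0], 0, 1],
    [[-0.1, -3, 0], 0, 1],
    [[0, -2, 0], 0, 1],
    [[0, -1, 0], 0, 1],
  ],
)

```text
clock: 12.7
eef_pos: [540.7, -9.4, 171.2]
eef_rot: [3.141, -0.0, 1.549]
wrist_force: [0.5, 1.2, -1.6]
finger_gap: 13.8
finger_force: 60.0
```

Call:
send_rows(
  series=[
    [[0, -1, 0], 0, 1],
    [[0, -1, 0], 0, 1],
    [[0, -1, 0], 0, 1],
    [[0, -1, 0], 0, 1],
    [[0, -1, 0], 0, 1],
    [[0, -1, 0], 0, 1],
  ],
)

```text
clock: 13.3
eef_pos: [540.7, -15.4, 171.2]
eef_rot: [3.142, -0.0, 1.549]
wrist_force: [1.0, 2.3, -1.7]
finger_gap: 13.8
finger_force: 60.0
```

Call:
send_rows(
  series=[
    [[0, -1, 0], 0, 1],
    [[0, -1, 0], 0, 1],
    [[0, -1, 0], 0, 1],
    [[0, -1, 0], 0, 1],
  ],
)

```text
clock: 13.7
eef_pos: [540.8, -19.5, 171.2]
eef_rot: [3.141, 0.0, 1.549]
wrist_force: [1.1, 1.8, -0.7]
finger_gap: 13.7
finger_force: 60.0
```

Call:
send_rows(
  series=[
    [[0, -1, 0], 0, 1],
    [[-0.1, -1, 0], 0, 1],
    [[0, -1, 0], 0, 1],
    [[-0.1, -1, 0], 0, 1],
  ],
)

```text
clock: 14.1
eef_pos: [540.5, -23.5, 171.2]
eef_rot: [3.141, 0.0, 1.549]
wrist_force: [1.0, 1.2, -1.3]
finger_gap: 13.5
finger_force: 60.0
```

Call:
send_rows(
  series=[
    [[0, -1, 0], 0, 1],
    [[0, -1, 0], 0, 1],
    [[0, -1, 0], 0, 1],
  ],
)

```text
clock: 14.4
eef_pos: [540.5, -26.4, 171.2]
eef_rot: [3.142, 0.0, 1.549]
wrist_force: [1.3, 1.7, -1.5]
finger_gap: 13.5
finger_force: 60.0
```

Call:
send_rows(
  series=[
    [[0, -0.8, 0], 0, 1],
    [[0, -0.8, 0], 0, 1],
  ],
)

```text
clock: 14.6
eef_pos: [540.5, -28.0, 171.1]
eef_rot: [-3.142, -0.0, 1.549]
wrist_force: [1.8, 1.1, -1.0]
finger_gap: 13.9
finger_force: 60.0
```

Call:
send_rows(
  series=[
    [[0, -0.8, 0], 0, 1],
    [[0, -0.8, 0], 0, 1],
  ],
)

```text
clock: 14.8
eef_pos: [540.5, -29.5, 171.1]
eef_rot: [-3.142, -0.0, 1.549]
wrist_force: [1.7, 2.9, -2.0]
finger_gap: 13.2
finger_force: 60.0
```

Call:
send_rows(
  series=[
    [[0.2, -0.8, 0], 0, 1],
    [[0.2, -0.8, 0], 0, 1],
  ],
)

```text
clock: 15.0
eef_pos: [540.8, -31.0, 171.1]
eef_rot: [-3.141, -0.0, 1.549]
wrist_force: [0.6, 4.0, -1.5]
finger_gap: 13.8
finger_force: 60.0
```

Call:
send_rows(
  series=[
    [[0, -0.8, 0], 0, 1],
    [[0, -0.7, 0], 0, 1],
  ],
)

```text
clock: 15.2
eef_pos: [540.8, -32.4, 171.1]
eef_rot: [-3.141, -0.001, 1.549]
wrist_force: [2.2, 5.8, -2.2]
finger_gap: 13.6
finger_force: 60.0
```

Call:
send_rows(
  series=[
    [[0, -0.7, 0], 0, 1],
    [[0, -0.7, 0], 0, 1],
  ],
)

```text
clock: 15.4
eef_pos: [540.8, -33.7, 171.0]
eef_rot: [-3.141, -0.001, 1.549]
wrist_force: [2.0, 7.7, -3.0]
finger_gap: 13.9
finger_force: 60.0
```

Call:
send_rows(
  series=[
    [[0, -0.7, 0], 0, 1],
    [[0, -0.6, 0], 0, 1],
  ],
)

```text
clock: 15.6
eef_pos: [540.8, -34.8, 171.0]
eef_rot: [-3.141, -0.001, 1.549]
wrist_force: [1.7, 9.1, -3.3]
finger_gap: 13.6
finger_force: 60.0
```

Call:
send_rows(
  series=[
    [[0, -0.6, 0], 0, 1],
    [[0, -0.5, 0], 0, 1],
  ],
)

```text
clock: 15.8
eef_pos: [540.8, -35.8, 171.0]
eef_rot: [-3.141, -0.001, 1.549]
wrist_force: [1.2, 9.6, -3.8]
finger_gap: 13.1
finger_force: 60.0
```

```bash
python3 - <<'E'
from h import *
s=read_state(); P=s["eef_pos"]; print(s["clock"],P.round(1),s["wrist_force"].round(1),s["moment"].round(2))
q=camera("wrist");c=camera("top")
for n,c in (("w",q),("t",c)):
  for t in("eye","carrier","handle"): print(n,t,[(round(r["confidence"],2),w(c,r["point"]).round(1).tolist()) for r in spot_point(t,c)[:2]])
x=np.hstack([cv2.resize(q["color"][0:200,130:430],(400,300)),cv2.resize(c["color"][190:265,190:290],(400,300),interpolation=cv2.INTER_CUBIC)]) ; cv2.imwrite("pics/p5.png",x)
E
```

```text
15.8 [540.8 -35.8 171. ] [ 1.2  9.6 -3.8] [ 1.82 -0.43 -0.25]
w eye []
w carrier []
w handle [(0.85, [541.5, -35.7, 92.7])]
t eye [(0.8, [545.4, 118.9, 53.0])]
t carrier [(0.84, [545.0, 188.2, 40.1]), (0.49, [547.6, 302.2, 36.3])]
t handle [(0.66, [544.0, -31.5, 86.7])]
```

View pics/p5.png

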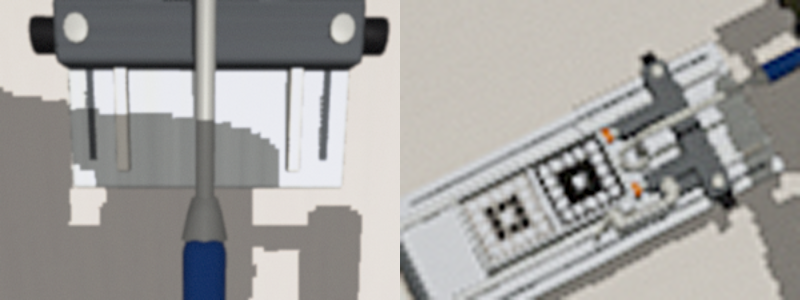

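Top half: the carrier front bears on the orange plungers at (607,135) and (637,190), with both trays in place. Pulling slightly further to be sure of the catch, then easing off slowly.

Call:
send_rows(
  series=[
    [[0, -0.6, 0], 0, 1],
    [[0, -0.6, 0], 0, 1],
    [[0, 0, 0], 0, 1],
  ],
)

```text
clock: 16.5
eef_pos: [540.8, -36.8, 170.9]
eef_rot: [-3.141, -0.002, 1.549]
wrist_force: [2.6, 9.7, -3.3]
finger_gap: 13.4
finger_force: 60.0
```

Call:
send_rows(
  series=[
    [[0, 0.7, 0], 0, 1],
    [[0, 0.7, 0], 0, 1],
    [[0, 0.7, 0], 0, 1],
    [[0, 0, 0], 0, 1],
  ],
)

```text
clock: 16.9
eef_pos: [540.8, -34.9, 171.0]
eef_rot: [-3.141, -0.001, 1.549]
wrist_force: [1.9, 8.3, -1.9]
finger_gap: 13.4
finger_force: 60.0
```

Call:
send_rows(
  series=[
    [[0, 0.7, 0], 0, 1],
    [[0, 0.7, 0], 0, 1],
    [[0, 0.7, 0], 0, 1],
    [[0, 0, 0], 0, 1],
  ],
)

```text
clock: 17.3
eef_pos: [540.9, -33.4, 171.2]
eef_rot: [3.141, -0.0, 1.549]
wrist_force: [2.3, 3.5, -1.8]
finger_gap: 13.8
finger_force: 60.1
```

Call:
send_rows(
  series=[
    [[0, 0.7, 0], 0, 1],
    [[0, 0.7, 0], 0, 1],
    [[0, 0, 0], 0, 1],
  ],
)

```text
clock: 17.6
eef_pos: [540.8, -32.1, 171.2]
eef_rot: [-3.141, 0.0, 1.549]
wrist_force: [1.6, 1.2, -1.9]
finger_gap: 13.2
finger_force: 60.0
```

Call:
send_rows(
  series=[
    [[0, 0.7, 0], 0, 1],
    [[0, 0.7, 0], 0, 1],
    [[0, 0, 0], 0, 1],
  ],
)

```text
clock: 17.9
eef_pos: [540.8, -30.6, 171.1]
eef_rot: [-3.141, 0.0, 1.549]
wrist_force: [1.2, 0.7, -1.1]
finger_gap: 13.7
finger_force: 60.0
```

```bash
python3 - <<'E'
from h import *
s=read_state(); P=s["eef_pos"]; print(s["clock"],P.round(1),s["wrist_force"].round(1),s["moment"].round(2))
c=camera("top");d=camera("side")
for n,c in (("t",c),("s",d)):
  for t in("eye","carrier","handle","tip"): print(n,t,[(round(r["confidence"],2),w(c,r["point"]).round(1).tolist()) for r in spot_point(t,c)[:2]])
c=camera("top")
x=np.hstack([cv2.resize(d["color"][140:230,220:340],(400,300)),cv2.resize(c["color"][190:265,190:290],(400,300),interpolation=cv2.INTER_CUBIC)]) ; cv2.imwrite("pics/p6.png",x)
E
```

```text
17.9 [540.8 -30.6 171.1] [ 1.2  0.7 -1.1] [-0.1  -0.19 -0.05]
t eye [(0.79, [547.3, 120.2, 50.8])]
t carrier [(0.6, [543.8, 195.0, 39.4])]
t handle [(0.48, [548.0, -27.0, 87.1])]
t tip [(0.33, [355.7, 198.2, -0.1])]
s eye [(0.53, [542.9, 122.0, 50.3]), (0.15, [545.9, 190.8, 42.4])]
s carrier [(0.67, [548.6, 188.2, 43.2])]
s handle [(0.63, [790.5, -127.3, 2.3]), (0.46, [539.5, -34.7, 87.0])]
s tip [(0.79, [548.2, 116.6, 45.4])]
```

View pics/p6.png

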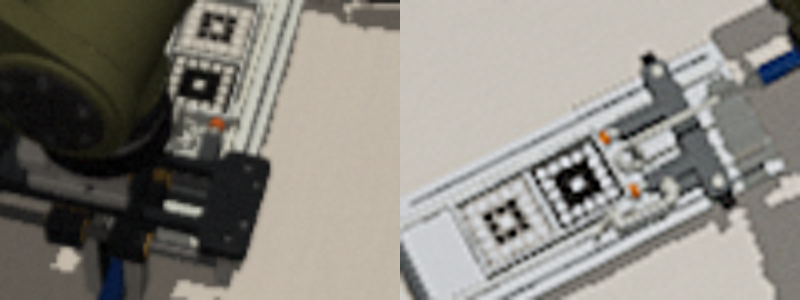

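```bash
python3 - <<'E'
from h import *
c=camera("top"); 
def f(im,sc):
  a=im.astype(float); wt=np.clip(a[...,2]-a[...,0]-25,0,None)
  for p in ((545-23,138),(545+23,138)):
    u,v=px(c,[p[0],p[1],52]); u0,v0=int((u-7)*sc),int((v-6)*sc); n=int(14*sc); r=wt[v0:v0+n,u0:u0+n]; Y,X=np.mgrid[v0:v0+n,u0:u0+n]
    g=np.array([((X+.5)*r).sum(),((Y+.5)*r).sum()])/r.sum()/sc-.5; print(g.round(2),r.sum().round()/sc**2,onz(c,*g,52).round(1))
f(cv2.imread("pics/top.png"),800/560); f(c["color"],1)
E
```

```text
[246.84 237.71] 645.33 [521.5 137.6  52. ]
[239.71 224.28] 722.26 [567.  136.2  52. ]
[248.11 237.1 ] 660.0 [521.3 133.6  52. ]
[240.66 223.96] 697.0 [566.5 133.4  52. ]
```

The plungers are still about 3.5–4 mm compressed while the hook feels only about 0.7 N, so the catch holds the carrier. Now I'll centre the hook in the ring and lift.

Call:
send_rows(
  series=[
    [[0, 1, 0], 0, 1],
    [[0, 1, 0], 0, 1],
    [[0, 0, 0], 0, 1],
  ],
)

```text
clock: 18.8
eef_pos: [540.9, -28.5, 171.2]
eef_rot: [-3.142, 0.0, 1.549]
wrist_force: [0.1, -0.6, -1.8]
finger_gap: 13.9
finger_force: 60.0
```

Call:
send_rows(
  series=[
    [[0, 0.7, 0], 0, 1],
    [[0, 0, 2], 0, 1],
    [[0, 0, 3], 0, 1],
    [[0, 0, 3], 0, 1],
    [[0, 0, 0], 0, 1],
  ],
)

```text
clock: 19.3
eef_pos: [541.0, -27.9, 179.7]
eef_rot: [3.141, 0.0, 1.549]
wrist_force: [-0.4, -0.6, -0.5]
finger_gap: 13.6
finger_force: 60.0
```

Call:
send_rows(
  series=[
    [[0, 0, 3], 0, 1],
    [[0, 0, 4], 0, 1],
    [[0, 0, 8], 0, 1],
    [[0, 0, 15], 0, 1],
    [[0, 0, 15], 0, 1],
    [[0, 0, 0], 0, 1],
  ],
)

```text
clock: 19.9
eef_pos: [541.5, -28.0, 226.4]
eef_rot: [3.138, 0.0, 1.549]
wrist_force: [0.2, 0.4, -1.7]
finger_gap: 13.7
finger_force: 60.0
```

Call:
send_rows(
  series=[
    [[-15, -18, 0], 0.6, 1],
    [[-27, -33, 0], 1.2, 1],
    [[-27, -33, 0], 1.2, 1],
    [[-27, -33, 0], 1.2, 1],
    [[-18, -22, 0], 1.2, 1],
    [[-8, -10, 0], 0, 1],
    [[0, 0, 0], 0, 1],
    [[0, 0, 0], 0, 1],
  ],
)

```text
clock: 20.7
eef_pos: [419.4, -176.4, 224.1]
eef_rot: [3.141, -0.0, 1.642]
wrist_force: [0.7, -0.8, -1.3]
finger_gap: 13.7
finger_force: 60.0
```

```bash
python3 - <<'E'
from h import *
s=read_state(); P=s["eef_pos"]; print(s["clock"],P.round(2),np.degrees(s["eef_rot"]).round(2),s["wrist_force"].round(1),s["moment"].round(2))
c=camera("top");d=camera("side");q=camera("wrist")
for n,c in (("t",c),("s",d),("w",q)):
  for t in("eye","carrier","handle","tip","seat"): print(n,t,[(round(r["confidence"],2),w(c,r["point"]).round(1).tolist()) for r in spot_point(t,c)[:3]])
b=q["color"].astype(int); bl=((b[...,0]>b[...,2]+50)&(b[...,0]>b[...,1]+20)).astype(np.uint8)
n,l,st,ce=cv2.connectedComponentsWithStats(bl); i=1+st[1:,4].argmax(); ys,xs=np.where(l==i); print(xs.min(),xs.max(),ys.min(),ys.max())
x=np.hstack([cv2.resize(d["color"][190:310,130:290],(400,300),interpolation=cv2.INTER_CUBIC),cv2.resize(q["color"],(400,300))]) ; cv2.imwrite("pics/p7.png",x)
E
```

```text
20.7 [ 419.41 -176.45  224.06] [ 1.7999e+02 -1.0000e-02  9.4100e+01] [ 0.7 -0.8 -1.3] [-0.05 -0.15  0.02]
t eye [(0.88, [548.0, 120.7, 50.7])]
t carrier [(0.85, [542.2, 193.5, 40.2]), (0.7, [409.1, -24.7, 96.7])]
t handle [(0.57, [422.2, -172.0, 141.2])]
t tip [(0.49, [405.7, -25.9, 97.6]), (0.37, [790.7, -125.4, -2.3])]
t seat [(0.79, [353.8, 44.8, 45.0]), (0.61, [543.7, -151.6, 41.2]), (0.56, [419.4, -178.1, 57.2])]
s eye [(0.89, [548.2, 123.0, 50.4]), (0.62, [552.6, 295.5, 1.8]), (0.26, [546.3, 163.2, 44.8])]
s carrier [(0.77, [548.9, 192.6, 40.0])]
s handle [(0.64, [547.4, 188.9, 39.1])]
s tip [(0.89, [411.9, -25.7, 99.2]), (0.16, [541.7, 27.3, 38.6])]
s seat [(0.93, [544.0, -158.4, 40.0]), (0.87, [422.9, -180.2, 62.1]), (0.67, [355.3, 44.1, 49.6])]
w eye []
w carrier []
w handle [(0.97, [418.9, -175.6, 142.8])]
w tip []
w seat [(0.56, [541.1, -158.3, 40.2])]
267 297 161 325
```

View pics/p7.png

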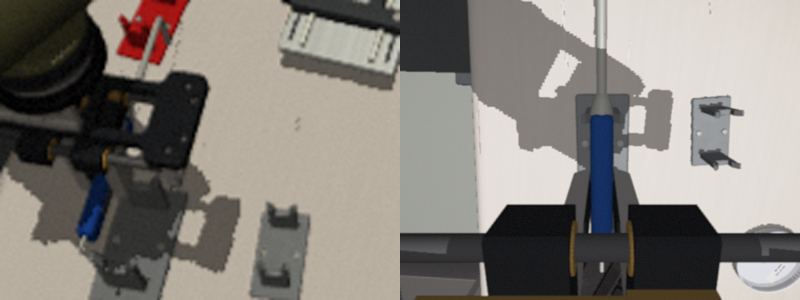

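Side half: the puller hangs over its large grey rest at (135,260). Wrist half: it is aligned at (602,170), the tool is not tilted, and the carrier stays caught (eye y≈121). Lowering into the rest.

Call:
send_rows(
  series=[
    [[-0.9, -1.1, -10], 0, 1],
    [[0, 0, -20], 0, 1],
    [[0, 0, -20], 0, 1],
    [[0, 0, -8], 0, 1],
    [[0, 0, 0], 0, 1],
    [[0, 0, 0], 0, 1],
  ],
)

```text
clock: 22.2
eef_pos: [418.2, -178.2, 166.6]
eef_rot: [3.141, 0.0, 1.643]
wrist_force: [0.0, 0.0, -1.2]
finger_gap: 13.9
finger_force: 60.0
```

Call:
send_rows(
  series=[
    [[0, 0, -4], 0, 1],
    [[0, 0, -4], 0, 1],
    [[0, 0, -4], 0, 1],
    [[0, 0, 0], 0, 1],
  ],
)

```text
clock: 22.6
eef_pos: [417.9, -178.0, 153.7]
eef_rot: [-3.141, -0.0, 1.643]
wrist_force: [-0.0, 0.2, -1.4]
finger_gap: 13.5
finger_force: 60.0
```

No contact yet. Small correction, then down to the seat.

Call:
send_rows(
  series=[
    [[0.5, 0.5, -4], 0, 1],
    [[0, 0, -4], 0, 1],
    [[0, 0, -2], 0, 1],
    [[0, 0, -1], 0, 1],
    [[0, 0, 0], 0, 1],
  ],
)

```text
clock: 23.1
eef_pos: [418.6, -177.5, 143.1]
eef_rot: [3.141, 0.0, 1.643]
wrist_force: [3.1, -0.2, -3.3]
finger_gap: 13.5
finger_force: 60.0
```

Call:
send_rows(
  series=[
    [[0.3, 0, -0.7], 0, 1],
    [[0.2, 0, -0.5], 0, 1],
    [[0, 0, 0], 0, 1],
  ],
)

```text
clock: 23.4
eef_pos: [418.8, -177.5, 141.9]
eef_rot: [-3.141, -0.0, 1.643]
wrist_force: [1.1, -0.9, -0.9]
finger_gap: 13.4
finger_force: 60.0
```

Seated height reached with small forces. Opening and rising.

Call:
send_rows(
  series=[
    [[0, 0, 0], 0, 0.4],
    [[0, 0, 0], 0, 0.2],
    [[0, 0, 0], 0, 0],
    [[0, 0, 0], 0, 0],
    [[0, 0, 0], 0, -0.2],
    [[0, 0, 0], 0, -0.2],
    [[0, 0, 10], 0, -0.2],
    [[0, 0, 25], 0, -0.2],
    [[0, 0, 40], 0, -0.2],
    [[0, 0, 40], 0, -0.2],
    [[0, 0, 0], 0, -0.2],
    [[0, 0, 0], 0, -0.2],
  ],
)

```text
clock: 24.6
eef_pos: [419.0, -177.5, 257.7]
eef_rot: [3.14, 0.001, 1.643]
wrist_force: [-0.3, 0.1, -0.0]
finger_gap: 56.3
finger_force: 0.0
```

```bash
python3 - <<'E'
from h import *
s=read_state(); P=s["eef_pos"]; print(s["clock"],P.round(2),s["wrist_force"].round(1),s["finger_gap"])
c=camera("top");d=camera("side");q=camera("wrist")
for n,c in (("t",c),("s",d),("w",q)):
  for t in("eye","handle","tip","seat","chip_tray_a"): print(n,t,[(round(r["confidence"],2),w(c,r["point"]).round(1).tolist()) for r in spot_point(t,c)[:3]])
x=np.hstack([cv2.resize(camera("side")["color"][100:310,130:340],(400,300),interpolation=cv2.INTER_CUBIC),cv2.resize(q["color"],(400,300))]) ; cv2.imwrite("pics/p8.png",x)
E
```

```text
24.6 [ 418.97 -177.53  257.75] [-0.3  0.1 -0. ] 56.30709808167158
t eye [(0.82, [544.7, 119.8, 52.0])]
t handle [(0.52, [424.6, -171.3, 59.8]), (0.19, [643.5, -316.0, -0.1])]
t tip [(0.64, [406.6, -27.4, 15.8])]
t seat [(0.92, [420.3, -175.3, 58.6]), (0.87, [543.2, -154.4, 42.5]), (0.63, [351.8, 46.4, 45.3])]
t chip_tray_a [(0.75, [545.3, 223.9, 40.0]), (0.5, [544.4, 169.0, 39.5])]
s eye [(0.7, [548.0, 121.9, 48.0])]
s handle [(0.93, [416.6, -179.3, 59.1])]
s tip []
s seat [(0.79, [542.6, -157.7, 40.7]), (0.68, [423.8, -180.0, 58.4]), (0.57, [354.6, 43.6, 46.8])]
s chip_tray_a [(0.87, [548.5, 225.7, 43.4])]
w eye []
w handle [(0.89, [419.3, -176.4, 63.8])]
w tip []
w seat [(0.91, [540.8, -157.9, 43.1]), (0.67, [417.9, -175.7, 63.0])]
w chip_tray_a []
```

View pics/p8.png

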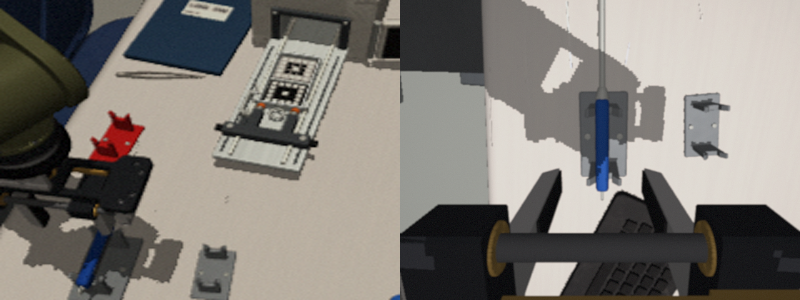

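The puller lies in its rest at (602,145) in the wrist half. The carrier stands caught against the block at (285,100) in the side half, with both trays in it. The gripper is clear of everything.

```bash
python3 -c "from cell import sign_off; print(sign_off())"
```

```text
the job is handed in; nothing more can be done
None
```

The job is handed in: the carrier is drawn out and held by the side catch with both trays in it, the puller is back in its rest, and it took about 25 s with readings no higher than about 10 N while pulling.

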